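Trip the hidden bin latch with the release pin

ROBOT

A 6-joint arm with a two-finger parallel gripper is mounted at the origin on the work surface. World frame = base frame: x ahead of the robot, y to its left, z up, the work surface at z = 0. Lengths are in m, angles in rad, forces in N, time in s.
With the tool pointing down it reaches from about 0.275 to 0.725 m from the base axis. Payload 15.9 kg.
Tool frame: the origin (TCP) lies midway between the tips of the shut fingers; the grasp point (between the pads) lies 19 mm behind it; z points along the fingers, y is the line along which they close (so a half turn about z gives the same grasp; the last joint's range is limited). The gripper opens to 85 mm and grips with 20 to 120 N. Pads are 22 mm wide; open, the fingers measure 114 mm over their backs; the gripper's body (76 mm by 85 mm) begins 54 mm behind the grasp point. The pads swing forward as they close: fully open they stand 13 mm farther back than shut.
Start: joints at [1.242, 0.213, -0.034, 1.323, 0, 1.571], TCP at [0.161, 0.473, 0.231] pointing down, gripper open.
Joint ranges: [-2.98, 2.98], [-0.74, 1.72], [-1.14, 1.35], [-2.1, 2.04], [-1.57, 1.44], [-3.14, 3.14]. Speed limits (rad/s): [1.89, 1.89, 2.39, 2.57, 3.14, 3.14].

INTERFACE

Orientations are given as a unit quaternion [x, y, z, w].
In Python, from workcell import status, viewer, sign_off gives the robot as it stands. The module is installed in compiled form; this text tells all that it offers.
- The arm moves only by the tool arm_command, never from a script. Its argument "deltas" is a list of rows, each an object of numbers: "fingers": the closure, from 0 (fully open) to 1 (shut); "dx", "dy", "dz": the shift along the world's x, y, z in units of 50 mm (1.0 is 50 mm); "spin": the turn about the world's z in units of 6 degrees (1.0 is 6 degrees). In form: [{"fingers": .., "dx": .., "dy": .., "dz": .., "spin": ..}, ...]. A call has exactly 10 rows; each row is the pose to reach, as a shift and turn from the pose commanded when the call began; what a row does not reach only later rows make up. A row lasts 1/10 s, in which the tool goes at most 50 mm and 8.59 degrees, less where a joint would pass 70% of its speed; a pose out of reach is approached as far as the arm can. A call with a gripper value outside its range is refused whole. The fingers move at their own pace and stop on an object; "squeeze" is the grip in N (left out, the last holds). Time passes only in rows, so rows that repeat a pose let the fingers close, or fill a call up. It gives the time, the measured TCP pose, the force, the opening and the grip force at its end, in the units of the state.
- status.read_state(): the state, without advancing time (a new reading comes with each control period).
- viewer.grab_frame(name): name is "side" or "top"; returns a dict with "color" (384x512x3 uint8, blue, green, red), "fx", "fy", "cx", "cy" (pixels), "world_to_cam" (4x4, takes a point from world to camera coordinates). Camera axes: x right, y up, looking along -z (the intrinsics and any distortion apply to the point x, -y, -z); pixel columns grow to the right and rows downward; lengths in m; the calibration is good to about 2 mm. A picture is of the moment at which its call begins. There is no depth.
- sign_off(): hands the job in; it is judged then, once.
The state is a dict: "t": time; "joints": joint angles; "joint_vel": joint speeds; "effort": joint torques, N m; "ee_pos": TCP position; "ee_rot": TCP orientation; "force": force on the tool from outside, world axes, zero at the start; "ft_torque": the same for the moment, N m; "gripper_width": finger opening in m; "gripper_force": force on a finger pad.
Only numpy, scipy, OpenCV 4.12 (cv2) and the standard library are available. Lean on these libraries where they do the work, as an engineer would, in place of code of your own. Each camera call takes 0.05 s, during which the arm holds its last target. There are 200 camera calls.

TASK

The blue tilt-out bin of the parts cabinet is latched shut: take the red-handled release pin from its wooden stand, feel gently through the yellow-rimmed slot in the cabinet top for the spring latch hidden somewhere below it, and press it with the pin until the bin springs open. Never lean hard on the cabinet with the pin. Then put the pin back upright, fully home in its stand, and leave the bin open and the other things on the bench where they are.

Things in the scene. Friction and masses are not known exactly. Their poses are not given: they have to be found in the camera images.
- pin_handle (a point): Centre of the round red handle of the loose release pin (28 mm diameter, 70 mm long, upright at the start, so z runs up along the pin). Below the handle a round-ended steel rod, 6 mm diameter and 70 mm long, sticks out on the same axis; the pin is 140 mm long in all and weighs about 90 g. The rod tip lies 105 mm below this point.
- pin_tip (a point): The lower end of the pin's rod, on its axis.
- pin_shoulder (a point): Centre of the flat underside of the handle, where the rod leaves it, 70 mm above the tip; it rests on the stand's top when the pin is home.
- stand_hole (a point): Centre of the mouth of the square hole (11 mm wide, 3 mm chamfer, right through) in the top of the wooden stand, a fixed block 64 x 64 x 78 mm high. At the start the pin stands here.
- cabinet: Fixed grey plastic parts cabinet, 140 mm deep (x), 200 mm wide (y), 130 mm high. Origin at the centre of its underside, its front with the bin and small drawers looks along its own -x, z up. It marks and breaks if the pin bears on it, or on anything in it, with more than about 20 N.
- slot (a point): Centre of the access slot in the cabinet's flat top, level with the top surface (plate 5 mm thick); same axes as the cabinet. The slot is 48 mm long along the cabinet's y, 12 mm wide along its x, with a yellow rim. The latch is hidden below it.
- rail_mid (a point): Point 30 mm below the slot's centre, level with the top of a black cushioned rail running under the whole slot. It gives about 1 mm per 3 N, then stops dead at 6 mm, save in one well 11.5 mm long along y, centred anywhere up to 16 mm either way from this point along the cabinet's y, new each time and not to be seen. The latch button fills the well, its top 2 mm below the rail.
- bin (a joint): Tilt of the blue bin (front 110 mm wide, 108 mm high) in rad: 0 shut, 0.6 fully open. The latch button pushes back with a spring, about 3 N at first, 6 N at the end; it trips 5 to 6 mm down (pin tip about 8 mm below the rail) and stops dead at 9 mm. The bin then tilts out by its own spring within a second, its top coming out 60 mm towards the cabinet's -x, and stays open.
- bin_lip (a point): Middle of the top edge of the bin's front, above its black pull lip.
- pot: Loose terracotta flower pot, 100 mm across the rim, 90 mm high; bystander. Origin at the centre of its underside.
- fork: Loose blue plastic hand fork lying flat, about 270 mm long; bystander. Origin on the bench near its middle.
- hammer: Loose tack hammer with wooden handle lying flat, 250 mm long; bystander.
- can: Loose empty aluminium watering can, 150 mm across, 150 mm high, with spout and handle; bystander. Origin at the centre of its underside.
Mind the look-alikes: they are no part of the job. What is meant by the part that bears pin_handle is not black, and is the larger of those in its own colour. What is shaped like the part that bears stand_hole but purple is not meant.

How it is judged:
On the way, in this order (a step that is already met when the one before it is completed fails the run):
1. the pin's tip is down inside the slot (z of pin_tip in the frame of slot below -0.01 m and horizontal distance between pin_tip and slot below 0.027 m), for 0.1 s.
2. the bin has sprung open while the pin is still in the slot (value of joint bin above 0.2 rad and z of pin_tip in the frame of slot below 0 m and horizontal distance between pin_tip and slot below 0.035 m).
At the end, for the whole second after the job is handed in: The bin stands open (over 0.4 rad); the pin is back in the stand at rest, upright within 0.1 rad, its shoulder within 4 mm of the stand's top and 8 mm of the hole's centre, and let go (value of joint bin above 0.4 rad and distance between pin_shoulder and stand_hole below 0.008 m and z of pin_shoulder in the frame of stand_hole below 0.004 m and angle between pin_handle's own z axis and vertical below 0.1 rad and linear speed of pin below 0.02 m/s and contact force between the fingers and pin below 0.05 N); the robot touches nothing.
It fails at once if the pin bears on the cabinet or anything in it with more than 20 N (contact force between pin and cabinet above 20 N).
It fails at once if a bystander is moved more than 30 mm (distance of any of pot, fork, hammer, can from where it was at the start of the episode above 0.03 m).
It also fails if it takes over 67 s, if anything falls off the work surface, if the arm or the gripper's body presses on something with over 40 N, if the wrist force passes 120 N, or if a joint passes its speed limit or range.

## Working session

There is one attempt and no reset: what is moved stays moved. The work goes in short steps, Python scripts to look and compute and a tool call to move; the robot and the scene stay as the last step left them, time stands still between calls to the robot, and variables do not carry over. Pictures are saved under pics/ and viewed, at most 10 in all, crops included, and the job is handed in when it is done.

Besides the shell and the picture viewer there is one more tool, called after ">>>" as name(argument=value, ...), one argument or row to a line, values as JSON. arm_command: Moves the arm, as the interface text tells. Its arguments: {"type":"object","properties":{"deltas":{"type":"array","items":{"type":"object","properties":{"fingers":{"type":"number"},"dx":{"type":"number"},"dy":{"type":"number"},"dz":{"type":"number"},"spin":{"type":"number"}}}},"squeeze":{"type":"number"}},"required":["deltas"]}

```bash
mkdir -p pics; cat > h.py <<'E'
import numpy as np, cv2
from workcell import status, viewer
def grab(n,f):
    d=viewer.grab_frame(n); cv2.imwrite('pics/%s.png'%f,d['color']); np.save('pics/%s.npy'%f,d,allow_pickle=True); return d
def load(f): return np.load('pics/%s.npy'%f,allow_pickle=True).item()
def ray(d,u,v):
    M=np.array(d['world_to_cam']); R=M[:3,:3]; c=-R.T@M[:3,3]
    w=R.T@np.array([(u-d['cx'])/d['fx'],-(v-d['cy'])/d['fy'],-1]); return c,w
def atz(d,u,v,z):
    c,w=ray(d,u,v); return c+w*(z-c[2])/w[2]
def tri(a,b):
    (c1,w1),(c2,w2)=a,b
    s=np.linalg.lstsq(np.c_[w1,-w2],c2-c1,rcond=None)[0]
    p,q=c1+s[0]*w1,c2+s[1]*w2; return (p+q)/2,np.linalg.norm(p-q)
def proj(d,p):
    M=np.array(d['world_to_cam']); q=M[:3,:3]@np.array(p)+M[:3,3]
    return d['cx']+d['fx']*q[0]/-q[2], d['cy']-d['fy']*q[1]/-q[2]
E
python3 - <<'E'
from h import *
a=grab('top','t0');b=grab('side','s0')
for d in(a,b): print({k:v for k,v in d.items() if k!='color'})
for n in 't0','s0':
    cv2.imwrite(f'pics/{n}b.png',cv2.resize(cv2.imread(f'pics/{n}.png'),(800,600),interpolation=cv2.INTER_CUBIC))
print(status.read_state())
E
```

```text
{'fx': 374.3392939491065, 'fy': 374.3392939491065, 'cx': 259.01846498870015, 'cy': 193.72020824381755, 'world_to_cam': array([[-0.02638363, -0.99959056,  0.01107361,  0.11368235],
       [ 0.98760796, -0.02434979,  0.15504067, -0.57744903],
       [-0.15470755,  0.01502692,  0.98784602, -1.30159221],
       [ 0.        ,  0.        ,  0.        ,  1.        ]])}
{'fx': 432.0565265652221, 'fy': 432.0565265652221, 'cx': 257.6221924592634, 'cy': 181.25846033799144, 'world_to_cam': array([[ 0.93706602, -0.34856732,  0.02020163, -0.48524148],
       [ 0.19049547,  0.55889016,  0.8070646 , -0.24804704],
       [-0.29260684, -0.75242449,  0.59011747, -1.00256266],
       [ 0.        ,  0.        ,  0.        ,  1.        ]])}
{'t': 0.1, 'joints': array([ 1.24199093e+00,  2.13306149e-01, -3.49802182e-02,  1.32349566e+00,
        4.14216436e-05,  1.57080372e+00]), 'joint_vel': array([ 2.86216315e-03, -1.32114933e-03, -7.87770142e-05, -1.81193750e-03,
       -2.15163898e-03, -2.37722642e-04]), 'effort': array([ 1.96285202e-05, -6.87255120e+01,  4.87805414e+01,  1.22462522e-02,
        5.94153062e-05,  1.04496311e-05]), 'ee_pos': array([0.16134693, 0.47293425, 0.23087245]), 'ee_rot': array([ 1.63666752e-01,  9.86515560e-01, -4.82816710e-04, -1.01091370e-04]), 'force': array([0.18478856, 0.09465924, 0.08575244]), 'ft_torque': array([-0.00186078, -0.00147821,  0.05928978]), 'gripper_force': 0.0, 'gripper_width': 0.0856225921066138}
```

View pics/t0b.png

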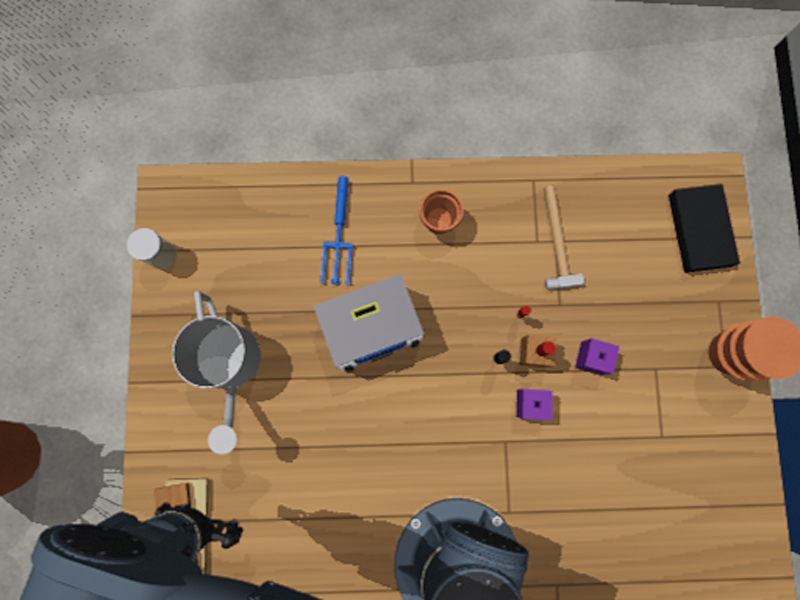

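View pics/s0b.png

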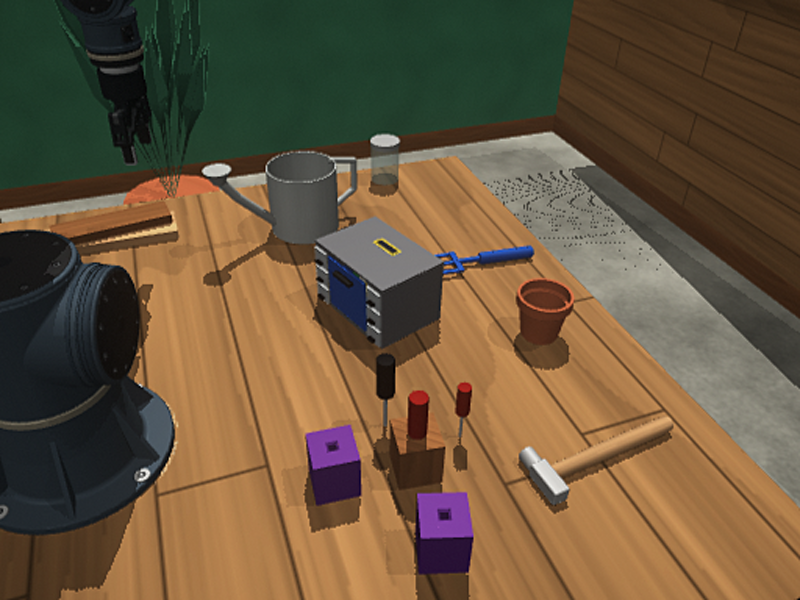

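Pin candidates in the 800x600 views are: black handle (side 385,378 / top 502,357), small red (side 464,400 / top 524,312) and large red in the wooden block (side 418,415 / top 545,348). I choose the large red one. The purple blocks are decoys. The cabinet slot is at top (366,311), side (387,247).

```bash
python3 - <<'E'
from h import *
def crop(n,x0,y0,w,h,s): return cv2.resize(cv2.imread(f'pics/{n}.png')[y0:y0+h,x0:x0+w],(w*s,h*s),interpolation=cv2.INTER_CUBIC)
# top stand, side stand ; 
A=crop('t0',320,190,50,50,8); B=crop('s0',230,220,80,100,5)
C=crop('t0',195,170,80,72,5); D=crop('s0',195,130,95,95,4)
im=np.zeros((600,800,3),np.uint8)
B=cv2.resize(B,None,fx=.6,fy=.6)
im[0:300,0:300]=cv2.resize(A,(300,300),interpolation=cv2.INTER_CUBIC)  # 6x
im[300:600,0:240]=B   # 3x
im[0:288,300:620]=cv2.resize(C,(320,288)) #4x
im[300:585,300:585]=cv2.resize(D,(285,285)) #3x
cv2.imwrite('pics/c1.png',im)
E
```

```text
(no output)
```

View pics/c1.png

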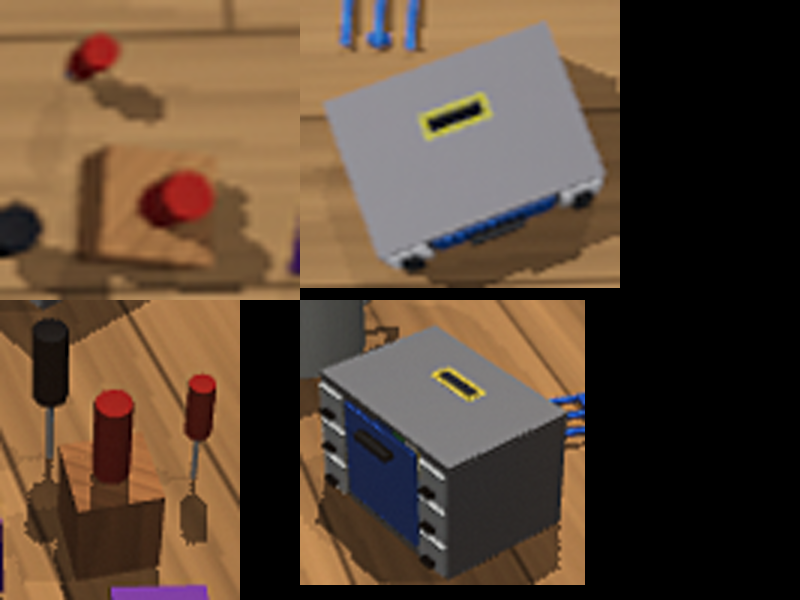

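```bash
python3 - <<'E'
from h import *
a=load('t0');b=load('s0')
T=lambda x,y:(195+(x-300)/4,170+y/4); S=lambda x,y:(195+(x-300)/3,130+(y-300)/3)
print('pin',tri(ray(a,351.7,222.7),ray(b,268,254.7)),atz(a,351.7,222.7,.148),atz(b,268,254.7,.148))
print('slot',tri(ray(a,*T(455,116)),ray(b,*S(459,384))),atz(a,*T(455,116),.13),atz(b,*S(459,384),.13))
for p in((325,103),(545,25),(605,178)): print('T',atz(a,*T(*p),.13))
for p in((320,374),(433,326),(566,411),(449,468)): print('S',atz(b,*S(*p),.13))
# stand top corners
for x,y in((105,145),(213,150),(100,262),(213,268)): print('st',atz(a,320+x/6,190+y/6,.078))
for x,y in((63,443),(162,497),(75,513)): print('sts',atz(b,230+x/3,220+(y-300)/3,.078))
R=lambda q:__import__('scipy.spatial.transform',fromlist=['x']).Rotation.from_quat(q).as_matrix()
print(R(status.read_state()['ee_rot']))
# small pin and black pin positions
print('small',tri(ray(a,320+100/6,190+50/6),ray(b,230+202/3,220+82/3)))
print('black',tri(ray(a,502*.64,357*.64),ray(b,230+51/3,220+28/3)))
E
```

```text
pin (array([ 0.46131268, -0.20155427,  0.14862805]), np.float64(0.00258230287653283)) [ 0.46011186 -0.20133336  0.148     ] [ 0.4628592  -0.20117387  0.148     ]
slot (array([0.55269784, 0.18493811, 0.1303104 ]), np.float64(0.0037200464814802184)) [0.55092614 0.18541853 0.13      ] [0.55476009 0.18524418 0.13      ]
T [0.56464324 0.29418874 0.13      ]
T [0.62689402 0.10800798 0.13      ]
T [0.49559843 0.06126271 0.13      ]
S [0.43488625 0.24405883 0.13      ]
S [0.56543971 0.29500597 0.13      ]
S [0.63309754 0.11083816 0.13      ]
S [0.50254674 0.06280805 0.13      ]
st [ 0.49609818 -0.17197504  0.078     ]
st [ 0.49159993 -0.23464181  0.078     ]
st [ 0.42863314 -0.16510323  0.078     ]
st [ 0.42351158 -0.23011103  0.078     ]
sts [ 0.43973375 -0.16310822  0.078     ]
sts [ 0.48901641 -0.23462113  0.078     ]
sts [ 0.4256527 -0.227441   0.078    ]
[[-9.46426368e-01  3.22919498e-01 -3.57498506e-04]
 [ 3.22919693e-01  9.46425922e-01 -9.19521802e-04]
 [ 4.14143341e-05 -9.85702987e-04 -9.99999513e-01]]
small (array([ 0.54848759, -0.1658908 ,  0.10792394]), np.float64(0.00169956556261337))
black (array([ 0.4475284 , -0.10290688,  0.13806911]), np.float64(0.0065680235357221985))
```

Large red handle confirmed. The pin is at (0.4615, -0.2015) with its top at z 0.148, and the slot is at (0.553, 0.185) with cabinet yaw of about 19°. I'll move toward the pin now.

>>> arm_command(
  deltas=[
    {"fingers": 0,"dx": 0.4,"dy": -0.9,"dz": 0.1},
    {"fingers": 0,"dx": 0.8,"dy": -1.8,"dz": 0.2},
    {"fingers": 0,"dx": 1.2,"dy": -2.7,"dz": 0.3},
    {"fingers": 0,"dx": 1.6,"dy": -3.6,"dz": 0.4},
    {"fingers": 0,"dx": 2.0,"dy": -4.5,"dz": 0.4},
    {"fingers": 0,"dx": 2.4,"dy": -5.4,"dz": 0.4},
    {"fingers": 0,"dx": 2.8,"dy": -6.3,"dz": 0.4},
    {"fingers": 0,"dx": 3.2,"dy": -7.2,"dz": 0.4},
    {"fingers": 0,"dx": 3.6,"dy": -8.1,"dz": 0.4},
    {"fingers": 0,"dx": 4.0,"dy": -9.0,"dz": 0.4},
  ],
  squeeze=60,
)

```text
validation failed for argument at $.de...
```

```bash
python3 -c "
from h import *
s=status.read_state();print(s['joints'],s['ee_pos'])"
```

```text
[ 1.24199093e+00  2.13306149e-01 -3.49802182e-02  1.32349566e+00
  4.14216436e-05  1.57080372e+00] [0.16134693 0.47293425 0.23087245]
```

>>> arm_command(
  deltas=[
    {"fingers": 0,"dx": 0.4,"dy": -0.9,"dz": 0.1,"spin": 0},
    {"fingers": 0,"dx": 0.8,"dy": -1.8,"dz": 0.2,"spin": 0},
    {"fingers": 0,"dx": 1.2,"dy": -2.7,"dz": 0.3,"spin": 0},
    {"fingers": 0,"dx": 1.6,"dy": -3.6,"dz": 0.4,"spin": 0},
    {"fingers": 0,"dx": 2.0,"dy": -4.5,"dz": 0.4,"spin": 0},
    {"fingers": 0,"dx": 2.4,"dy": -5.4,"dz": 0.4,"spin": 0},
    {"fingers": 0,"dx": 2.8,"dy": -6.3,"dz": 0.4,"spin": 0},
    {"fingers": 0,"dx": 3.2,"dy": -7.2,"dz": 0.4,"spin": 0},
    {"fingers": 0,"dx": 3.6,"dy": -8.1,"dz": 0.4,"spin": 0},
    {"fingers": 0,"dx": 4.0,"dy": -9.0,"dz": 0.4,"spin": 0},
  ],
  squeeze=60,
)

```text
t: 1.1
ee_pos: [0.3566, 0.0332, 0.2513]
ee_rot: [0.164, 0.987, 0.0, 0.0]
force: [1.3, 0.9, -0.2]
gripper_width: 0.0852
gripper_force: 0.0
```

```bash
python3 -c "
from h import *
s=status.read_state();print(s['joints'],s['ee_pos'])"
```

```text
[ 9.26463167e-02 -8.24675359e-02 -3.02827592e-01  1.35015243e+00
  1.01194095e-04  4.21264048e-01] [0.35656729 0.03316156 0.25134038]
```

>>> arm_command(
  deltas=[
    {"fingers": 0,"dx": 0.4,"dy": -0.9,"dz": 0,"spin": 0},
    {"fingers": 0,"dx": 0.8,"dy": -1.8,"dz": 0,"spin": 0},
    {"fingers": 0,"dx": 1.2,"dy": -2.7,"dz": 0,"spin": 0},
    {"fingers": 0,"dx": 1.6,"dy": -3.6,"dz": 0,"spin": 0},
    {"fingers": 0,"dx": 2.0,"dy": -4.5,"dz": 0,"spin": 0},
    {"fingers": 0,"dx": 2.0,"dy": -4.5,"dz": -0.4,"spin": 0},
    {"fingers": 0,"dx": 2.0,"dy": -4.5,"dz": -0.8,"spin": 0},
    {"fingers": 0,"dx": 2.0,"dy": -4.5,"dz": -1.2,"spin": 0},
    {"fingers": 0,"dx": 2.0,"dy": -4.5,"dz": -1.5,"spin": 0},
    {"fingers": 0,"dx": 2.0,"dy": -4.5,"dz": -1.5,"spin": 0},
  ],
)

```text
t: 2.1
ee_pos: [0.4552, -0.1895, 0.1744]
ee_rot: [0.164, 0.987, 0.0, -0.002]
force: [-0.6, -0.7, -0.2]
gripper_width: 0.0857
gripper_force: 0.0
```

```bash
python3 - <<'E'
from h import *
a=grab('top','t1');b=grab('side','s1');print(status.read_state()['ee_pos'])
im=np.zeros((600,800,3),np.uint8)
im[:,:400]=cv2.resize(a['color'][170:270,320:387],(400,600))
im[:,400:]=cv2.resize(b['color'][180:330,220:320],(400,600))
cv2.imwrite('pics/c2.png',im)
E
```

```text
[ 0.45630762 -0.18993432  0.17658073]
```

View pics/c2.png

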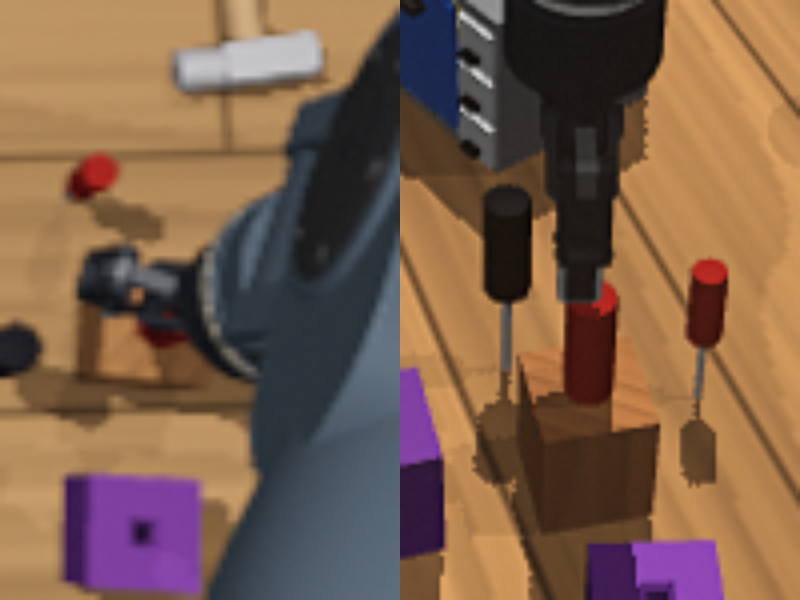

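The black fingers stand above the handle but short of it by about 12 mm in y, matching the measured TCP. I'll correct that, descend and grip.

>>> arm_command(
  deltas=[
    {"fingers": 0,"dx": 0.1,"dy": -0.23,"dz": 0,"spin": 0},
    {"fingers": 0,"dx": 0.1,"dy": -0.23,"dz": 0,"spin": 0},
    {"fingers": 0,"dx": 0.1,"dy": -0.23,"dz": -0.5,"spin": 0},
    {"fingers": 0,"dx": 0.1,"dy": -0.23,"dz": -1.0,"spin": 0},
    {"fingers": 0,"dx": 0.1,"dy": -0.23,"dz": -1.5,"spin": 0},
    {"fingers": 0,"dx": 0.1,"dy": -0.23,"dz": -1.5,"spin": 0},
    {"fingers": 0,"dx": 0.1,"dy": -0.23,"dz": -1.5,"spin": 0},
    {"fingers": 1,"dx": 0.1,"dy": -0.23,"dz": -1.5,"spin": 0},
    {"fingers": 1,"dx": 0.1,"dy": -0.23,"dz": -1.5,"spin": 0},
    {"fingers": 1,"dx": 0.1,"dy": -0.23,"dz": -1.5,"spin": 0},
  ],
  squeeze=40,
)

```text
t: 3.2
ee_pos: [0.4619, -0.2017, 0.1022]
ee_rot: [0.164, 0.987, -0.0, 0.001]
force: [0.1, 0.1, -0.3]
gripper_width: 0.0435
gripper_force: 0.0
```

>>> arm_command(
  deltas=[
    {"fingers": 1,"dx": 0,"dy": 0,"dz": 0,"spin": 0},
    {"fingers": 1,"dx": 0,"dy": 0,"dz": 0,"spin": 0},
    {"fingers": 1,"dx": 0,"dy": 0,"dz": 0,"spin": 0},
    {"fingers": 1,"dx": 0,"dy": 0,"dz": 0,"spin": 0},
    {"fingers": 1,"dx": 0,"dy": 0,"dz": 0,"spin": 0},
    {"fingers": 1,"dx": 0,"dy": 0,"dz": 0,"spin": 0},
    {"fingers": 1,"dx": 0,"dy": 0,"dz": 0,"spin": 0},
    {"fingers": 1,"dx": 0,"dy": 0,"dz": 0,"spin": 0},
    {"fingers": 1,"dx": 0,"dy": 0,"dz": 0,"spin": 0},
    {"fingers": 1,"dx": 0,"dy": 0,"dz": 0,"spin": 0},
  ],
  squeeze=40,
)

```text
t: 4.2
ee_pos: [0.4619, -0.2012, 0.1018]
ee_rot: [0.163, 0.987, 0.0, 0.0]
force: [0.4, 4.1, 4.8]
gripper_width: 0.0268
gripper_force: 38.8
```

>>> arm_command(
  deltas=[
    {"fingers": 1,"dx": 0,"dy": 0,"dz": 0,"spin": 0},
    {"fingers": 1,"dx": 0,"dy": 0,"dz": 0.2,"spin": 0},
    {"fingers": 1,"dx": 0,"dy": 0,"dz": 0.6,"spin": 0},
    {"fingers": 1,"dx": 0,"dy": 0,"dz": 1.0,"spin": 0},
    {"fingers": 1,"dx": 0,"dy": 0,"dz": 1.5,"spin": 0},
    {"fingers": 1,"dx": 0,"dy": 0,"dz": 2.0,"spin": 0},
    {"fingers": 1,"dx": 0,"dy": 0,"dz": 2.5,"spin": 0},
    {"fingers": 1,"dx": 0,"dy": 0,"dz": 3.0,"spin": 0},
    {"fingers": 1,"dx": 0,"dy": 0,"dz": 3.4,"spin": 0},
    {"fingers": 1,"dx": 0,"dy": 0,"dz": 3.4,"spin": 0},
  ],
  squeeze=60,
)

```text
t: 5.2
ee_pos: [0.4622, -0.202, 0.2743]
ee_rot: [0.164, 0.987, -0.001, 0.002]
force: [0.3, -0.7, -1.9]
gripper_width: 0.0266
gripper_force: 58.6
```

```bash
python3 -c "
from h import *
s=status.read_state();print(s['ee_pos'],s['force'],s['gripper_width'])"
```

```text
[ 0.46221125 -0.20202371  0.27429088] [ 0.25337278 -0.679969   -1.92249671] 0.026595881238562068
```

>>> arm_command(
  deltas=[
    {"fingers": 1,"dx": 0.1,"dy": 0.4,"dz": 0,"spin": 0},
    {"fingers": 1,"dx": 0.2,"dy": 1.1,"dz": 0,"spin": 0},
    {"fingers": 1,"dx": 0.4,"dy": 1.8,"dz": 0,"spin": 0},
    {"fingers": 1,"dx": 0.6,"dy": 2.5,"dz": 0,"spin": 0},
    {"fingers": 1,"dx": 0.8,"dy": 3.2,"dz": 0,"spin": 0},
    {"fingers": 1,"dx": 1.0,"dy": 3.9,"dz": 0,"spin": 0},
    {"fingers": 1,"dx": 1.2,"dy": 4.6,"dz": 0,"spin": 0},
    {"fingers": 1,"dx": 1.4,"dy": 5.3,"dz": 0,"spin": 0},
    {"fingers": 1,"dx": 1.5,"dy": 5.8,"dz": 0,"spin": 0},
    {"fingers": 1,"dx": 1.5,"dy": 6.0,"dz": 0,"spin": 0},
  ],
)

```text
t: 6.2
ee_pos: [0.5364, 0.1005, 0.2704]
ee_rot: [0.163, 0.987, -0.0, -0.001]
force: [0.3, -0.6, -1.1]
gripper_width: 0.0269
gripper_force: 58.8
```

```bash
python3 -c "
from h import *
s=status.read_state();print(s['ee_pos'],s['force'],s['gripper_width'],s['joints'])"
```

```text
[0.53636003 0.10045479 0.27041195] [ 0.32309549 -0.58841345 -1.10313724] 0.026859214935761398 [1.85128812e-01 3.09813129e-01 1.91255378e-01 1.45351442e+00
 2.78605770e-05 5.11985727e-01]
```

>>> arm_command(
  deltas=[
    {"fingers": 1,"dx": 0.1,"dy": 0.4,"dz": 0,"spin": 0},
    {"fingers": 1,"dx": 0.2,"dy": 0.9,"dz": 0,"spin": 0},
    {"fingers": 1,"dx": 0.3,"dy": 1.4,"dz": 0,"spin": 0},
    {"fingers": 1,"dx": 0.32,"dy": 1.7,"dz": -0.1,"spin": 0},
    {"fingers": 1,"dx": 0.32,"dy": 1.7,"dz": -0.3,"spin": 0},
    {"fingers": 1,"dx": 0.32,"dy": 1.7,"dz": -0.5,"spin": 0},
    {"fingers": 1,"dx": 0.32,"dy": 1.7,"dz": -0.6,"spin": 0},
    {"fingers": 1,"dx": 0.32,"dy": 1.7,"dz": -0.6,"spin": 0},
    {"fingers": 1,"dx": 0.32,"dy": 1.7,"dz": -0.6,"spin": 0},
    {"fingers": 1,"dx": 0.32,"dy": 1.7,"dz": -0.6,"spin": 0},
  ],
)

```text
t: 7.2
ee_pos: [0.5526, 0.1832, 0.2418]
ee_rot: [0.164, 0.986, 0.0, 0.0]
force: [0.5, 0.5, -0.8]
gripper_width: 0.0266
gripper_force: 58.9
```

```bash
python3 - <<'E'
from h import *
a=grab('top','t2');b=grab('side','s2');print(status.read_state()['ee_pos'],status.read_state()['force'])
im=np.zeros((600,800,3),np.uint8)
im[:,:400]=cv2.resize(a['color'][170:245,205:255],(400,600),interpolation=cv2.INTER_CUBIC)
im[:,400:]=cv2.resize(b['color'][105:180,223:273],(400,600),interpolation=cv2.INTER_CUBIC)
cv2.imwrite('pics/c3.png',im)
E
```

```text
[0.55262623 0.18341176 0.24171517] [-0.0518485   0.23383725 -0.77428414]
```

View pics/c3.png

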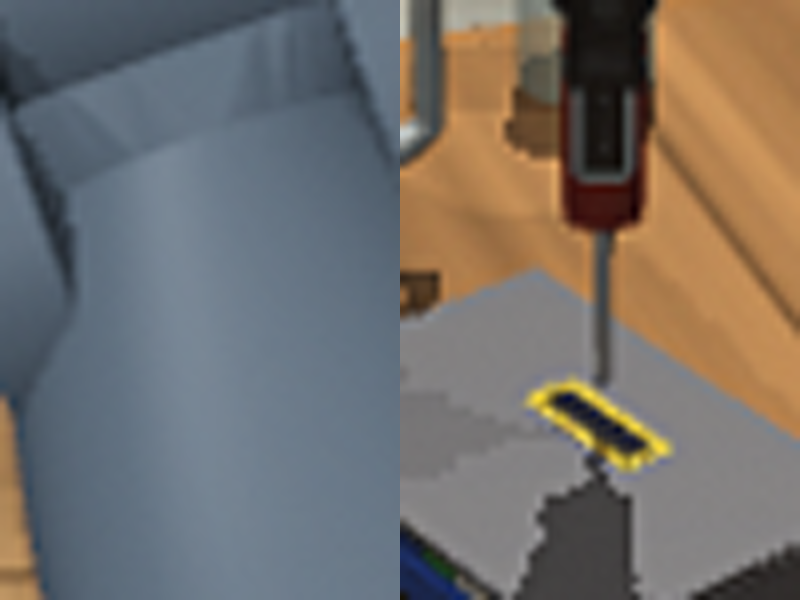

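```bash
python3 - <<'E'
from h import *
b=load('s2'); P=lambda x,y:(223+(x-400)/8-.0,105+y/8)
print('tip',atz(b,*P(601,385),.148),'slot',atz(b,*P(599,422.5),.13))
for p in ((528,400),(572,380),(671,449),(628,469)): print('rim',atz(b,*P(*p),.13))
for z in(.148,.218,.2): 
    u,v=proj(b,(.5526,.1834,z)); print('expected axis',400+(u-223)*8,(v-105)*8)
E
```

```text
tip [0.55412909 0.18277343 0.148     ] slot [0.55474666 0.18627701 0.13      ]
rim [0.53551935 0.20832989 0.13      ]
rim [0.55481621 0.21593746 0.13      ]
rim [0.57308506 0.1621074  0.13      ]
rim [0.55449464 0.15507592 0.13      ]
expected axis 596.3036453381246 384.8368811583082
expected axis 597.628895312972 210.52415749506667
expected axis 597.2792863835975 256.50890441291585
```

>>> arm_command(
  deltas=[
    {"fingers": 1,"dx": 0.01,"dy": 0.06,"dz": 0,"spin": 0},
    {"fingers": 1,"dx": 0.01,"dy": 0.06,"dz": 0,"spin": 0},
    {"fingers": 1,"dx": 0.01,"dy": 0.06,"dz": -0.2,"spin": 0},
    {"fingers": 1,"dx": 0.01,"dy": 0.06,"dz": -0.3,"spin": 0},
    {"fingers": 1,"dx": 0.01,"dy": 0.06,"dz": -0.36,"spin": 0},
    {"fingers": 1,"dx": 0.01,"dy": 0.06,"dz": -0.39,"spin": 0},
    {"fingers": 1,"dx": 0.01,"dy": 0.06,"dz": -0.42,"spin": 0},
    {"fingers": 1,"dx": 0.01,"dy": 0.06,"dz": -0.44,"spin": 0},
    {"fingers": 1,"dx": 0.01,"dy": 0.06,"dz": -0.44,"spin": 0},
    {"fingers": 1,"dx": 0.01,"dy": 0.06,"dz": -0.44,"spin": 0},
  ],
)

```text
t: 8.3
ee_pos: [0.553, 0.1865, 0.2194]
ee_rot: [0.164, 0.987, 0.0, 0.0]
force: [0.2, 0.2, -1.0]
gripper_width: 0.027
gripper_force: 58.9
```

>>> arm_command(
  deltas=[
    {"fingers": 1,"dx": 0,"dy": 0,"dz": -0.1,"spin": 0},
    {"fingers": 1,"dx": 0,"dy": 0,"dz": -0.2,"spin": 0},
    {"fingers": 1,"dx": 0,"dy": 0,"dz": -0.28,"spin": 0},
    {"fingers": 1,"dx": 0,"dy": 0,"dz": -0.34,"spin": 0},
    {"fingers": 1,"dx": 0,"dy": 0,"dz": -0.38,"spin": 0},
    {"fingers": 1,"dx": 0,"dy": 0,"dz": -0.42,"spin": 0},
    {"fingers": 1,"dx": 0,"dy": 0,"dz": -0.45,"spin": 0},
    {"fingers": 1,"dx": 0,"dy": 0,"dz": -0.47,"spin": 0},
    {"fingers": 1,"dx": 0,"dy": 0,"dz": -0.47,"spin": 0},
    {"fingers": 1,"dx": 0,"dy": 0,"dz": -0.47,"spin": 0},
  ],
)

```text
t: 9.3
ee_pos: [0.553, 0.1865, 0.1959]
ee_rot: [0.164, 0.987, 0.0, 0.0]
force: [0.4, -0.2, -0.9]
gripper_width: 0.0266
gripper_force: 58.9
```

>>> arm_command(
  deltas=[
    {"fingers": 1,"dx": 0,"dy": 0,"dz": -0.02,"spin": 0},
    {"fingers": 1,"dx": 0,"dy": 0,"dz": -0.03,"spin": 0},
    {"fingers": 1,"dx": 0,"dy": 0,"dz": -0.04,"spin": 0},
    {"fingers": 1,"dx": 0,"dy": 0,"dz": -0.05,"spin": 0},
    {"fingers": 1,"dx": 0,"dy": 0,"dz": -0.06,"spin": 0},
    {"fingers": 1,"dx": 0,"dy": 0,"dz": -0.07,"spin": 0},
    {"fingers": 1,"dx": 0,"dy": 0,"dz": -0.08,"spin": 0},
    {"fingers": 1,"dx": 0,"dy": 0,"dz": -0.08,"spin": 0},
    {"fingers": 1,"dx": 0,"dy": 0,"dz": -0.08,"spin": 0},
    {"fingers": 1,"dx": 0,"dy": 0,"dz": -0.08,"spin": 0},
  ],
)

```text
t: 10.3
ee_pos: [0.553, 0.1865, 0.1919]
ee_rot: [0.164, 0.987, 0.0, 0.0]
force: [-0.0, 0.6, 3.2]
gripper_width: 0.0265
gripper_force: 59.2
```

>>> arm_command(
  deltas=[
    {"fingers": 1,"dx": 0,"dy": 0,"dz": -0.01,"spin": 0},
    {"fingers": 1,"dx": 0,"dy": 0,"dz": -0.02,"spin": 0},
    {"fingers": 1,"dx": 0,"dy": 0,"dz": -0.03,"spin": 0},
    {"fingers": 1,"dx": 0,"dy": 0,"dz": -0.03,"spin": 0},
    {"fingers": 1,"dx": 0,"dy": 0,"dz": -0.03,"spin": 0},
    {"fingers": 1,"dx": 0,"dy": 0,"dz": -0.03,"spin": 0},
    {"fingers": 1,"dx": 0,"dy": 0,"dz": -0.03,"spin": 0},
    {"fingers": 1,"dx": 0,"dy": 0,"dz": -0.03,"spin": 0},
    {"fingers": 1,"dx": 0,"dy": 0,"dz": -0.03,"spin": 0},
    {"fingers": 1,"dx": 0,"dy": 0,"dz": -0.03,"spin": 0},
  ],
)

```text
t: 11.3
ee_pos: [0.5531, 0.1865, 0.1906]
ee_rot: [0.164, 0.987, 0.0, 0.0]
force: [-0.7, -1.1, 6.8]
gripper_width: 0.0266
gripper_force: 59.5
```

>>> arm_command(
  deltas=[
    {"fingers": 1,"dx": 0,"dy": 0,"dz": 0.05,"spin": 0},
    {"fingers": 1,"dx": 0,"dy": 0,"dz": 0.1,"spin": 0},
    {"fingers": 1,"dx": -0.02,"dy": 0.05,"dz": 0.1,"spin": 0},
    {"fingers": 1,"dx": -0.033,"dy": 0.095,"dz": 0.1,"spin": 0},
    {"fingers": 1,"dx": -0.033,"dy": 0.095,"dz": 0.07,"spin": 0},
    {"fingers": 1,"dx": -0.033,"dy": 0.095,"dz": 0.04,"spin": 0},
    {"fingers": 1,"dx": -0.033,"dy": 0.095,"dz": 0.02,"spin": 0},
    {"fingers": 1,"dx": -0.033,"dy": 0.095,"dz": 0,"spin": 0},
    {"fingers": 1,"dx": -0.033,"dy": 0.095,"dz": 0,"spin": 0},
    {"fingers": 1,"dx": -0.033,"dy": 0.095,"dz": 0,"spin": 0},
  ],
)

```text
t: 12.3
ee_pos: [0.5513, 0.1914, 0.1904]
ee_rot: [0.164, 0.987, 0.0, -0.0]
force: [-0.7, 2.3, 1.2]
gripper_width: 0.027
gripper_force: 59.0
```

>>> arm_command(
  deltas=[
    {"fingers": 1,"dx": 0,"dy": 0,"dz": 0.05,"spin": 0},
    {"fingers": 1,"dx": 0,"dy": 0,"dz": 0.1,"spin": 0},
    {"fingers": 1,"dx": -0.02,"dy": 0.05,"dz": 0.1,"spin": 0},
    {"fingers": 1,"dx": -0.033,"dy": 0.095,"dz": 0.1,"spin": 0},
    {"fingers": 1,"dx": -0.033,"dy": 0.095,"dz": 0.07,"spin": 0},
    {"fingers": 1,"dx": -0.033,"dy": 0.095,"dz": 0.04,"spin": 0},
    {"fingers": 1,"dx": -0.033,"dy": 0.095,"dz": 0.02,"spin": 0},
    {"fingers": 1,"dx": -0.033,"dy": 0.095,"dz": 0,"spin": 0},
    {"fingers": 1,"dx": -0.033,"dy": 0.095,"dz": 0,"spin": 0},
    {"fingers": 1,"dx": -0.033,"dy": 0.095,"dz": 0,"spin": 0},
  ],
)

```text
t: 13.3
ee_pos: [0.5497, 0.196, 0.1904]
ee_rot: [0.164, 0.987, 0.0, 0.0]
force: [-0.2, -0.0, 1.7]
gripper_width: 0.0266
gripper_force: 59.1
```

>>> arm_command(
  deltas=[
    {"fingers": 1,"dx": 0,"dy": 0,"dz": 0.05,"spin": 0},
    {"fingers": 1,"dx": 0,"dy": 0,"dz": 0.1,"spin": 0},
    {"fingers": 1,"dx": -0.02,"dy": 0.05,"dz": 0.1,"spin": 0},
    {"fingers": 1,"dx": -0.033,"dy": 0.095,"dz": 0.1,"spin": 0},
    {"fingers": 1,"dx": -0.033,"dy": 0.095,"dz": 0.07,"spin": 0},
    {"fingers": 1,"dx": -0.033,"dy": 0.095,"dz": 0.04,"spin": 0},
    {"fingers": 1,"dx": -0.033,"dy": 0.095,"dz": 0.02,"spin": 0},
    {"fingers": 1,"dx": -0.033,"dy": 0.095,"dz": 0,"spin": 0},
    {"fingers": 1,"dx": -0.033,"dy": 0.095,"dz": 0,"spin": 0},
    {"fingers": 1,"dx": -0.033,"dy": 0.095,"dz": 0,"spin": 0},
  ],
)

```text
t: 14.3
ee_pos: [0.5482, 0.2009, 0.1908]
ee_rot: [0.164, 0.987, 0.0, 0.0]
force: [-0.8, 0.8, 6.9]
gripper_width: 0.0266
gripper_force: 59.2
```

Forces show the rail at +0 and +15, and the soft button at +5 (touching the well's edge) and +10. I'll aim at +8.5 mm.

>>> arm_command(
  deltas=[
    {"fingers": 1,"dx": 0,"dy": 0,"dz": 0.05,"spin": 0},
    {"fingers": 1,"dx": 0,"dy": 0,"dz": 0.1,"spin": 0},
    {"fingers": 1,"dx": 0.02,"dy": -0.06,"dz": 0.1,"spin": 0},
    {"fingers": 1,"dx": 0.042,"dy": -0.123,"dz": 0.1,"spin": 0},
    {"fingers": 1,"dx": 0.042,"dy": -0.123,"dz": 0.07,"spin": 0},
    {"fingers": 1,"dx": 0.042,"dy": -0.123,"dz": 0.03,"spin": 0},
    {"fingers": 1,"dx": 0.042,"dy": -0.123,"dz": 0,"spin": 0},
    {"fingers": 1,"dx": 0.042,"dy": -0.123,"dz": -0.03,"spin": 0},
    {"fingers": 1,"dx": 0.042,"dy": -0.123,"dz": -0.05,"spin": 0},
    {"fingers": 1,"dx": 0.042,"dy": -0.123,"dz": -0.05,"spin": 0},
  ],
)

```text
t: 15.3
ee_pos: [0.5501, 0.1946, 0.1879]
ee_rot: [0.164, 0.987, -0.0, 0.0]
force: [-0.7, -1.1, 4.2]
gripper_width: 0.0269
gripper_force: 59.2
```

>>> arm_command(
  deltas=[
    {"fingers": 1,"dx": 0,"dy": 0,"dz": -0.01,"spin": 0},
    {"fingers": 1,"dx": 0,"dy": 0,"dz": -0.02,"spin": 0},
    {"fingers": 1,"dx": 0,"dy": 0,"dz": -0.03,"spin": 0},
    {"fingers": 1,"dx": 0,"dy": 0,"dz": -0.04,"spin": 0},
    {"fingers": 1,"dx": 0,"dy": 0,"dz": -0.05,"spin": 0},
    {"fingers": 1,"dx": 0,"dy": 0,"dz": -0.06,"spin": 0},
    {"fingers": 1,"dx": 0,"dy": 0,"dz": -0.065,"spin": 0},
    {"fingers": 1,"dx": 0,"dy": 0,"dz": -0.065,"spin": 0},
    {"fingers": 1,"dx": 0,"dy": 0,"dz": -0.065,"spin": 0},
    {"fingers": 1,"dx": 0,"dy": 0,"dz": -0.065,"spin": 0},
  ],
)

```text
t: 16.3
ee_pos: [0.5501, 0.1946, 0.1846]
ee_rot: [0.164, 0.987, 0.0, 0.0]
force: [-0.2, -1.5, 3.5]
gripper_width: 0.0266
gripper_force: 59.2
```

>>> arm_command(
  deltas=[
    {"fingers": 1,"dx": 0,"dy": 0,"dz": 0,"spin": 0},
    {"fingers": 1,"dx": 0,"dy": 0,"dz": 0,"spin": 0},
    {"fingers": 1,"dx": 0,"dy": 0,"dz": 0,"spin": 0},
    {"fingers": 1,"dx": 0,"dy": 0,"dz": 0,"spin": 0},
    {"fingers": 1,"dx": 0,"dy": 0,"dz": 0,"spin": 0},
    {"fingers": 1,"dx": 0,"dy": 0,"dz": 0,"spin": 0},
    {"fingers": 1,"dx": 0,"dy": 0,"dz": 0,"spin": 0},
    {"fingers": 1,"dx": 0,"dy": 0,"dz": 0,"spin": 0},
    {"fingers": 1,"dx": 0,"dy": 0,"dz": 0,"spin": 0},
    {"fingers": 1,"dx": 0,"dy": 0,"dz": 0,"spin": 0},
  ],
)

```text
t: 17.3
ee_pos: [0.5501, 0.1946, 0.1845]
ee_rot: [0.164, 0.987, -0.0, -0.0]
force: [0.1, -1.9, 3.9]
gripper_width: 0.0268
gripper_force: 59.2
```

```bash
python3 - <<'E'
from h import *
b=grab('side','s3')
cv2.imwrite('pics/c4.png',cv2.resize(b['color'][90:240,170:320],(600,600),interpolation=cv2.INTER_CUBIC))
E
```

```text
(no output)
```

View pics/c4.png

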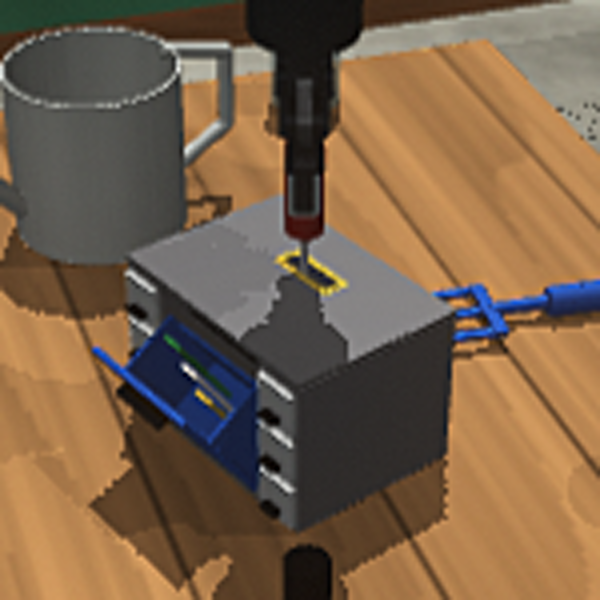

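The bin is open (lip at 140,390). Now I'll withdraw and go back to the stand.

>>> arm_command(
  deltas=[
    {"fingers": 1,"dx": 0,"dy": 0,"dz": 0.1,"spin": 0},
    {"fingers": 1,"dx": 0,"dy": 0,"dz": 0.3,"spin": 0},
    {"fingers": 1,"dx": 0,"dy": 0,"dz": 0.6,"spin": 0},
    {"fingers": 1,"dx": 0,"dy": 0,"dz": 0.9,"spin": 0},
    {"fingers": 1,"dx": 0,"dy": 0,"dz": 1.2,"spin": 0},
    {"fingers": 1,"dx": 0,"dy": 0,"dz": 1.5,"spin": 0},
    {"fingers": 1,"dx": 0,"dy": 0,"dz": 1.8,"spin": 0},
    {"fingers": 1,"dx": 0,"dy": 0,"dz": 1.8,"spin": 0},
    {"fingers": 1,"dx": -0.1,"dy": -0.4,"dz": 1.8,"spin": 0},
    {"fingers": 1,"dx": -0.2,"dy": -1.0,"dz": 1.8,"spin": 0},
  ],
)

```text
t: 18.35
ee_pos: [0.5397, 0.145, 0.2737]
ee_rot: [0.163, 0.987, -0.0, -0.001]
force: [0.6, -0.9, -0.9]
gripper_width: 0.0266
gripper_force: 59.0
```

>>> arm_command(
  deltas=[
    {"fingers": 1,"dx": -0.1,"dy": -0.6,"dz": 0,"spin": 0},
    {"fingers": 1,"dx": -0.3,"dy": -1.2,"dz": 0,"spin": 0},
    {"fingers": 1,"dx": -0.4,"dy": -1.8,"dz": 0,"spin": 0},
    {"fingers": 1,"dx": -0.5,"dy": -2.4,"dz": 0,"spin": 0},
    {"fingers": 1,"dx": -0.7,"dy": -3.0,"dz": 0,"spin": 0},
    {"fingers": 1,"dx": -0.8,"dy": -3.6,"dz": 0,"spin": 0},
    {"fingers": 1,"dx": -1.0,"dy": -4.2,"dz": 0,"spin": 0},
    {"fingers": 1,"dx": -1.1,"dy": -4.8,"dz": 0,"spin": 0},
    {"fingers": 1,"dx": -1.3,"dy": -5.4,"dz": 0,"spin": 0},
    {"fingers": 1,"dx": -1.4,"dy": -6.0,"dz": 0,"spin": 0},
  ],
)

```text
t: 19.35
ee_pos: [0.4691, -0.1564, 0.2742]
ee_rot: [0.164, 0.987, 0.0, -0.0]
force: [0.3, 0.1, 0.5]
gripper_width: 0.0266
gripper_force: 59.0
```

>>> arm_command(
  deltas=[
    {"fingers": 1,"dx": 0,"dy": 0,"dz": 0,"spin": 0},
    {"fingers": 1,"dx": 0,"dy": 0,"dz": 0,"spin": 0},
    {"fingers": 1,"dx": 0,"dy": 0,"dz": 0,"spin": 0},
    {"fingers": 1,"dx": 0,"dy": 0,"dz": 0,"spin": 0},
    {"fingers": 1,"dx": 0,"dy": 0,"dz": 0,"spin": 0},
    {"fingers": 1,"dx": 0,"dy": 0,"dz": 0,"spin": 0},
    {"fingers": 1,"dx": 0,"dy": 0,"dz": 0,"spin": 0},
    {"fingers": 1,"dx": 0,"dy": 0,"dz": 0,"spin": 0},
    {"fingers": 1,"dx": 0,"dy": 0,"dz": 0,"spin": 0},
    {"fingers": 1,"dx": 0,"dy": 0,"dz": 0,"spin": 0},
  ],
)

```text
t: 20.35
ee_pos: [0.4701, -0.1554, 0.2746]
ee_rot: [0.164, 0.987, -0.0, 0.0]
force: [-0.4, 0.3, -1.0]
gripper_width: 0.0269
gripper_force: 59.1
```

>>> arm_command(
  deltas=[
    {"fingers": 1,"dx": -0.05,"dy": -0.3,"dz": 0,"spin": 0},
    {"fingers": 1,"dx": -0.1,"dy": -0.6,"dz": 0,"spin": 0},
    {"fingers": 1,"dx": -0.16,"dy": -0.926,"dz": 0,"spin": 0},
    {"fingers": 1,"dx": -0.16,"dy": -0.926,"dz": -0.4,"spin": 0},
    {"fingers": 1,"dx": -0.16,"dy": -0.926,"dz": -0.8,"spin": 0},
    {"fingers": 1,"dx": -0.16,"dy": -0.926,"dz": -1.2,"spin": 0},
    {"fingers": 1,"dx": -0.16,"dy": -0.926,"dz": -1.6,"spin": 0},
    {"fingers": 1,"dx": -0.16,"dy": -0.926,"dz": -1.85,"spin": 0},
    {"fingers": 1,"dx": -0.16,"dy": -0.926,"dz": -1.85,"spin": 0},
    {"fingers": 1,"dx": -0.16,"dy": -0.926,"dz": -1.85,"spin": 0},
  ],
)

```text
t: 21.35
ee_pos: [0.462, -0.2021, 0.1825]
ee_rot: [0.164, 0.986, -0.0, -0.0]
force: [0.6, 1.1, -0.9]
gripper_width: 0.0272
gripper_force: 59.1
```

```bash
python3 - <<'E'
from h import *
b=grab('side','s4');print(status.read_state()['ee_pos'])
cv2.imwrite('pics/c5.png',cv2.resize(b['color'][205:305,230:310],(480,600),interpolation=cv2.INTER_CUBIC))
E
```

```text
[ 0.46233494 -0.20212899  0.18285942]
```

View pics/c5.png

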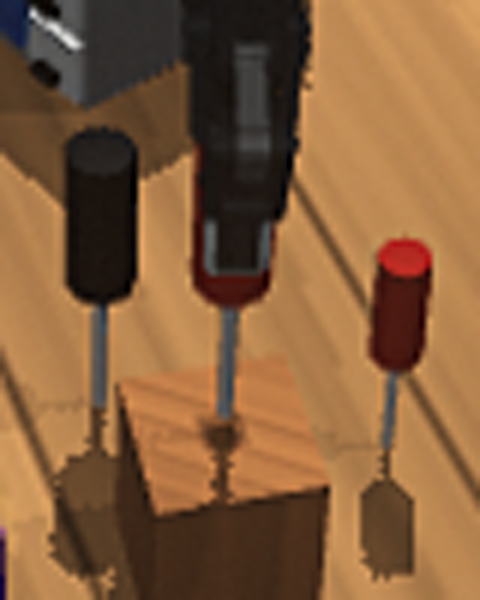

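The tip is at (226,416) and the hole mouth at about (222,432), so they are nearly aligned. I'll check in numbers.

```bash
python3 - <<'E'
from h import *
b=load('s4');P=lambda x,y:(230+x/6,205+y/6)
print(atz(b,*P(226,416),.089),atz(b,*P(222,433),.078))
for p in((119,385),(288,357),(328,487),(157,515)):print(atz(b,*P(*p),.078))
print(np.mean([atz(b,*P(*p),.078) for p in((119,385),(288,357),(328,487),(157,515))],0))
E
```

```text
[ 0.46373485 -0.20252044  0.089     ] [ 0.46334253 -0.20056944  0.078     ]
[ 0.43579862 -0.16641952  0.078     ]
[ 0.50022325 -0.17430198  0.078     ]
[ 0.48982373 -0.23634635  0.078     ]
[ 0.42812304 -0.22784501  0.078     ]
[ 0.46349216 -0.20122822  0.078     ]
```

>>> arm_command(
  deltas=[
    {"fingers": 1,"dx": 0,"dy": 0.025,"dz": 0,"spin": 0},
    {"fingers": 1,"dx": 0,"dy": 0.025,"dz": -0.1,"spin": 0},
    {"fingers": 1,"dx": 0,"dy": 0.025,"dz": -0.2,"spin": 0},
    {"fingers": 1,"dx": 0,"dy": 0.025,"dz": -0.3,"spin": 0},
    {"fingers": 1,"dx": 0,"dy": 0.025,"dz": -0.4,"spin": 0},
    {"fingers": 1,"dx": 0,"dy": 0.025,"dz": -0.5,"spin": 0},
    {"fingers": 1,"dx": 0,"dy": 0.025,"dz": -0.6,"spin": 0},
    {"fingers": 1,"dx": 0,"dy": 0.025,"dz": -0.7,"spin": 0},
    {"fingers": 1,"dx": 0,"dy": 0.025,"dz": -0.8,"spin": 0},
    {"fingers": 1,"dx": 0,"dy": 0.025,"dz": -0.8,"spin": 0},
  ],
)

```text
t: 22.4
ee_pos: [0.4617, -0.2003, 0.1413]
ee_rot: [0.164, 0.987, 0.0, -0.001]
force: [0.1, 0.2, -0.5]
gripper_width: 0.0268
gripper_force: 59.1
```

>>> arm_command(
  deltas=[
    {"fingers": 1,"dx": 0,"dy": 0,"dz": -0.15,"spin": 0},
    {"fingers": 1,"dx": 0,"dy": 0,"dz": -0.3,"spin": 0},
    {"fingers": 1,"dx": 0,"dy": 0,"dz": -0.45,"spin": 0},
    {"fingers": 1,"dx": 0,"dy": 0,"dz": -0.58,"spin": 0},
    {"fingers": 1,"dx": 0,"dy": 0,"dz": -0.67,"spin": 0},
    {"fingers": 1,"dx": 0,"dy": 0,"dz": -0.73,"spin": 0},
    {"fingers": 1,"dx": 0,"dy": 0,"dz": -0.76,"spin": 0},
    {"fingers": 1,"dx": 0,"dy": 0,"dz": -0.78,"spin": 0},
    {"fingers": 1,"dx": 0,"dy": 0,"dz": -0.78,"spin": 0},
    {"fingers": 1,"dx": 0,"dy": 0,"dz": -0.78,"spin": 0},
  ],
)

```text
t: 23.4
ee_pos: [0.4622, -0.2005, 0.1033]
ee_rot: [0.164, 0.987, -0.0, 0.0]
force: [0.1, -0.3, -0.5]
gripper_width: 0.0268
gripper_force: 59.1
```

>>> arm_command(
  deltas=[
    {"fingers": 1,"dx": 0,"dy": 0,"dz": -0.01,"spin": 0},
    {"fingers": 1,"dx": 0,"dy": 0,"dz": -0.02,"spin": 0},
    {"fingers": 1,"dx": 0,"dy": 0,"dz": -0.03,"spin": 0},
    {"fingers": 1,"dx": 0,"dy": 0,"dz": -0.03,"spin": 0},
    {"fingers": 0,"dx": 0,"dy": 0,"dz": -0.03,"spin": 0},
    {"fingers": 0,"dx": 0,"dy": 0,"dz": -0.03,"spin": 0},
    {"fingers": 0,"dx": 0,"dy": 0,"dz": -0.03,"spin": 0},
    {"fingers": 0,"dx": 0,"dy": 0,"dz": -0.03,"spin": 0},
    {"fingers": 0,"dx": 0,"dy": 0,"dz": -0.03,"spin": 0},
    {"fingers": 0,"dx": 0,"dy": 0,"dz": -0.03,"spin": 0},
  ],
)

```text
t: 24.4
ee_pos: [0.462, -0.2004, 0.1015]
ee_rot: [0.164, 0.987, 0.0, -0.0]
force: [-0.5, -0.2, -0.8]
gripper_width: 0.0856
gripper_force: 0.0
```

>>> arm_command(
  deltas=[
    {"fingers": 0,"dx": 0,"dy": 0,"dz": 0,"spin": 0},
    {"fingers": 0,"dx": 0,"dy": 0,"dz": 0,"spin": 0},
    {"fingers": 0,"dx": 0,"dy": 0,"dz": 0.3,"spin": 0},
    {"fingers": 0,"dx": 0,"dy": 0,"dz": 0.7,"spin": 0},
    {"fingers": 0,"dx": 0,"dy": 0,"dz": 1.1,"spin": 0},
    {"fingers": 0,"dx": 0,"dy": 0,"dz": 1.5,"spin": 0},
    {"fingers": 0,"dx": 0,"dy": 0,"dz": 2.0,"spin": 0},
    {"fingers": 0,"dx": 0,"dy": 0,"dz": 2.5,"spin": 0},
    {"fingers": 0,"dx": 0,"dy": 0,"dz": 3.0,"spin": 0},
    {"fingers": 0,"dx": 0,"dy": 0,"dz": 3.0,"spin": 0},
  ],
)

```text
t: 25.4
ee_pos: [0.4632, -0.201, 0.2546]
ee_rot: [0.164, 0.987, -0.001, 0.002]
force: [0.1, 0.4, -0.8]
gripper_width: 0.0856
gripper_force: 0.0
```

```bash
python3 - <<'E'
from h import *
b=grab('side','s5');print(status.read_state()['ee_pos'])
cv2.imwrite('pics/c6.png',cv2.resize(b['color'][100:310,170:380],(600,600),interpolation=cv2.INTER_CUBIC))
E
```

```text
[ 0.46279988 -0.20074242  0.25275615]
```

View pics/c6.png

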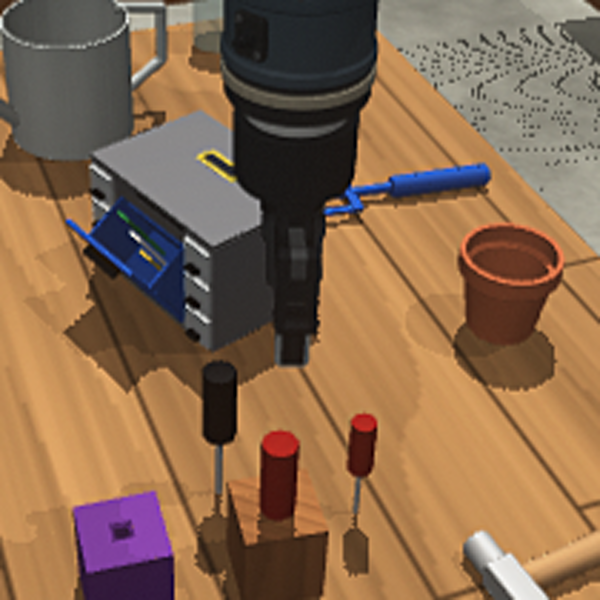

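The pin stands home: its top at (281,443) matches its starting image position within half a pixel. The bin is open and the gripper is clear.

```bash
python3 -c "
from workcell import sign_off
print(sign_off())"
```

```text
the job is handed in; nothing more can be done
None
```

I handed the job in at about 25 s: the bin sprang open and stayed open, the pin is back upright and fully home in its stand, the gripper is clear, and none of my moves touched the other things on the bench; sign-off returned no verdict.

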